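# Start the three dish timers in order

### The job

Three dishes go on the heat one after another, so start their kitchen timers in that order: with a fingertip press the red key fully down, then the yellow key, then the blue key; each key stays down by itself. Press lightly, do not shove or lift the timers, leave the white timer unstarted, and leave the bottle, bowl and jar alone.

Things in the scene. Friction and masses are not known exactly. Their poses are not given: they have to be found in the camera images.
- red_timer: the red kitchen timer, loose on the worktop: a black round puck 72 mm wide and 34 mm high (160 g, grey band round its foot) with one big round red push key in the middle of its top. Origin: centre of its underside, z up
- red_top (a point): centre of the top face of the red key (44 mm wide); 46 mm above the worktop when the key is up, and moving down with it to 38 mm
- red_key (a joint): travel of the red key in m: 0 up (not started), 0.008 fully down against a hard stop; a steady resistance of about 2.5 N all the way, and the key stays wherever it is left (no spring)
- yellow_timer: the yellow kitchen timer, loose on the worktop: a black round puck 72 mm wide and 34 mm high (160 g, grey band round its foot) with one big round yellow push key in the middle of its top. Origin: centre of its underside, z up
- yellow_top (a point): centre of the top face of the yellow key (44 mm wide); 46 mm above the worktop when the key is up, and moving down with it to 38 mm
- yellow_key (a joint): travel of the yellow key in m: 0 up (not started), 0.008 fully down against a hard stop; a steady resistance of about 2.5 N all the way, and the key stays wherever it is left (no spring)
- blue_timer: the blue kitchen timer, loose on the worktop: a black round puck 72 mm wide and 34 mm high (160 g, grey band round its foot) with one big round blue push key in the middle of its top. Origin: centre of its underside, z up
- blue_top (a point): centre of the top face of the blue key (44 mm wide); 46 mm above the worktop when the key is up, and moving down with it to 38 mm
- blue_key (a joint): travel of the blue key in m: 0 up (not started), 0.008 fully down against a hard stop; a steady resistance of about 2.5 N all the way, and the key stays wherever it is left (no spring)
- white_timer: the white kitchen timer, loose on the worktop: a black round puck 72 mm wide and 34 mm high (160 g, grey band round its foot) with one big round white push key in the middle of its top. Origin: centre of its underside, z up
- white_top (a point): centre of the top face of the white key (44 mm wide); 46 mm above the worktop when the key is up, and moving down with it to 38 mm
- white_key (a joint): travel of the white key in m: 0 up (not started), 0.008 fully down against a hard stop; a steady resistance of about 2.5 N all the way, and the key stays wherever it is left (no spring)
- bottle: loose amber sauce bottle with yellow cap, 62 mm wide, 200 mm tall; origin at the centre of its underside
- tub: loose open white bowl, 120 mm wide, 45 mm high; origin at the centre of its underside
- jar: loose low green glass jar with steel cap and paper label, 68 mm wide, 65 mm tall; origin at the centre of its underside
Mind the look-alikes: they are no part of the job. Several things look just like the bottle: the one meant starts farthest from the robot's base. What is shaped like the red_timer but purple is not meant.

How it is judged (in metres and radians):
On the way, in this order (a step that is already met when the one before it is completed fails the run):
1. the red key is pressed down, yellow and blue still up (value of joint red_key above 0.006 m and value of joint each of yellow_key, blue_key below 0.003 m), for 0.1 s.
2. the yellow key is pressed down, blue still up (value of joint each of red_key, yellow_key above 0.006 m and value of joint blue_key below 0.003 m), for 0.1 s.
3. the blue key is pressed down (value of joint each of red_key, yellow_key, blue_key above 0.006 m), for 0.1 s.
At the end, for the whole second after the job is handed in: Red, yellow and blue keys each at least 6 of their 8 mm down, white key less than 3 mm down; all four timers at rest, upright and within 25 mm of where they stood; bottle, bowl and jar upright and within 20 mm of where they stood (all of step 3 and value of joint white_key below 0.003 m and distance of each of red_timer, yellow_timer, blue_timer, white_timer from where it was at the start of the episode below 0.025 m and angle between each of red_timer, yellow_timer, blue_timer, white_timer's own z axis and vertical below 0.1 rad and linear speed of each of red_timer, yellow_timer, blue_timer, white_timer below 0.02 m/s and distance of each of bottle, tub, jar from where it was at the start of the episode below 0.02 m and angle between each of bottle, tub, jar's own z axis and vertical below 0.15 rad); the robot touches nothing.
It fails at once if yellow is pressed before red is down, or blue before yellow ((value of joint yellow_key above 0.003 m and value of joint red_key below 0.006 m) or (value of joint blue_key above 0.003 m and value of joint yellow_key below 0.006 m)).
It fails at once if the white timer is started (value of joint white_key above 0.003 m).
It fails at once if a timer is pressed harder than 25 N (contact force between any of the fingers, the arm and red_timer above 25 N or contact force between any of the fingers, the arm and yellow_timer above 25 N or contact force between any of the fingers, the arm and blue_timer above 25 N or contact force between any of the fingers, the arm and white_timer above 25 N).
It fails at once if a timer is lifted more than 10 mm, tipped over or shoved more than 40 mm (height (world z) of any of red_timer, yellow_timer, blue_timer, white_timer above 0.01 m or angle between any of red_timer, yellow_timer, blue_timer, white_timer's own z axis and vertical above 0.35 rad or distance of any of red_timer, yellow_timer, blue_timer, white_timer from where it was at the start of the episode above 0.04 m).
It fails at once if the bottle, bowl or jar is moved more than 20 mm or tipped (distance of any of bottle, tub, jar from where it was at the start of the episode above 0.02 m or angle between any of bottle, tub, jar's own z axis and vertical above 0.3 rad).
It also fails if it takes over 43 s, if anything falls off the work surface, if the arm or the gripper's body presses on something with over 40 N, if the wrist force passes 120 N, or if a joint passes its speed limit or range.

### The arm

A 6-joint arm with a two-finger parallel gripper is mounted at the origin on the work surface. World frame = base frame: x ahead of the robot, y to its left, z up, the work surface at z = 0. Lengths are in mm, angles in rad, forces in N, time in s.
With the tool pointing down it reaches from about 275 to 1000 mm from the base axis. Payload 8.4 kg.
Tool frame: the origin (TCP) lies between the finger pads; the fingertips stand r.tips_ahead ahead of it and the grasp point (between the pads) lies 6 mm ahead of it (r.tips_ahead is the distance from the TCP to the fingertips, in mm); z points along the fingers, y is the line along which they close (so a half turn about z gives the same grasp; the last joint's range is limited). The gripper opens to 85 mm and grips with 20 to 120 N. Pads are 22 mm wide; open, the fingers measure 114 mm over their backs; the gripper's body (76 mm by 85 mm) begins 54 mm behind the grasp point. The pads swing forward as they close: fully open they stand 13 mm farther back than shut.
Start: joints at [1.204, 0.353, 1.633, -0, 1.155, -0.002], TCP at [222.975, 583.875, 228.881] pointing down, gripper open.
Joint ranges: [-2.63, 2.63], [-0.92, 2.1], [0.06, 2.66], [-1.3, 4.44], [0, 2.69], [-3.02, 3.02]. Speed limits (rad/s): [2.22, 2.22, 2.79, 3.14, 3.14, 3.14].

### API

Orientations are given as [roll, pitch, yaw] about the fixed x, y, z axes, in that order (R = Rz(yaw) Ry(pitch) Rx(roll)).
In Python, from rig import r gives the robot as it stands.
- The arm moves only by the tool carry_out, never from a script. Its arguments are lists of equal length, an entry for each row: "delta_pos": the shift along the tool's x, y, z in m, a list of three; "rot": the turn, a rotation vector about the tool's x, y, z in degrees, a list of three. A call has 1 to 8 rows; each row is the pose to reach, as a shift and turn from the pose commanded when the call began, along the tool's axes at that moment; what a row does not reach only later rows make up. A row lasts 1/8 s, in which the tool goes at most 62.5 mm and 10.7 degrees, less where a joint would pass 70% of its speed; a pose out of reach is approached as far as the arm can. A call with a gripper value outside its range is refused whole. "claw" is the finger opening in m, from 0 to 0.0854, set as the call begins (left out, the last holds). The fingers move at their own pace and stop on an object; "grip_force" is the grip in N (left out, the last holds). Time passes only in rows, so rows that repeat a pose let the fingers close. It gives the time, the measured TCP pose, the force, the opening and the grip force at its end, in the units of the state.
- r.sense(): the state, without advancing time (a new reading comes with each control period).
- r.grab_frame(name): name is "side" or "top" or "wrist"; returns the picture (420x560x3 uint8, blue, green, red); there is no depth.
- r.camera_info(name): a dict with "fx", "fy", "cx", "cy" (pixels), "pose" (4x4, takes a point from camera to world coordinates); the wrist camera has in their place "hand_eye" (4x4, takes a point from camera to tool coordinates, whose origin is the TCP and whose axes are the flange's). Camera axes: x right, y down, z forward; pixel columns grow to the right and rows downward; lengths in mm; the calibration is good to about 2 mm. A picture is of the moment at which its call begins: read the wrist's pose just before it. camera_info takes no time and is no camera call.
- r.sign_off(): hands the job in; it is judged then, once.
Trained networks look in the newest picture that a camera, given by its name, has taken for a name from the list of things; names that differ only in an ending like _2 or _b are one class to them, and where a whole thing is asked for, a point or a joint stands for the part that bears it (a point fixed in the world has none). Each returns a list of dicts, best first, with "p" (0 to 1); they miss things now and then, are a little off and sometimes report something else, mostly with a low value. They report only what shows in the picture. A call takes as long as a camera call. They do not tell look-alikes from the thing itself.
- r.recognise(thing, camera): "box" ([left, top, right, bottom] in pixels, round what is visible of it).
- r.cut_out(thing, camera): "mask" (420x560 bool, what is visible of it) and "box" ([left, top, right, bottom] in pixels, round what is visible of it).
The state is a dict: "clock": time; "qpos": joint angles; "qvel": joint speeds; "joint_efforts": joint torques, N m; "eef_pos": TCP position; "tcp_rot": TCP orientation; "contact_force": force on the tool from outside, world axes, zero at the start; "wrist_torque": the same for the moment, N m; "opening": opening from 0.0 (shut) to 1.0 (fully open); "grasp_force": force on a finger pad.
Only numpy, scipy, OpenCV 4.12 (cv2) and the standard library are available. Lean on these libraries where they do the work, as an engineer would, in place of code of your own. Each camera call takes 0.05 s, during which the arm holds its last target. There are 200 camera calls.

## Working session

There is one attempt and no reset: what is moved stays moved. The work goes in short steps, Python scripts to look and compute and a tool call to move; the robot and the scene stay as the last step left them, time stands still between calls to the robot, and variables do not carry over. Pictures are saved under pics/ and viewed, at most 10 in all, crops included, and the job is handed in when it is done.

Besides the shell and the picture viewer there is one more tool, called after "Call:" in YAML: its name, and indented under it one key for each argument. carry_out: Moves the arm, as the interface text tells. Its arguments: {"type":"object","properties":{"delta_pos":{"type":"array","items":{"type":"array","items":{"type":"number"}}},"rot":{"type":"array","items":{"type":"array","items":{"type":"number"}}},"claw":{"type":"number"},"grip_force":{"type":"number"}},"required":["delta_pos","rot"]}

```bash
mkdir -p pics; python3 - <<'E'
from rig import r
import cv2,numpy as np
print(r.tips_ahead, r.sense())
for n in("top","side"):
    cv2.imwrite(f"pics/{n}0.png",r.grab_frame(n))
    c=r.camera_info(n);print(n,{k:np.round(v,3).tolist() for k,v in c.items()})
    for t in("red_timer","yellow_timer","blue_timer","white_timer","bottle","tub","jar"):
        print(t,[(round(d["p"],2),np.round(d["box"]).tolist()) for d in r.recognise(t,n)])
print(r.camera_info("wrist"))
E
```

```text
25.0 {'clock': 0.0, 'qpos': array([ 1.20360599e+00,  3.53667521e-01,  1.63417432e+00, -3.11370675e-05,
        1.15521817e+00, -2.42820173e-03]), 'qvel': array([-1.51098022e-03,  5.29992391e-04,  1.56684801e-03,  3.04473443e-05,
        1.86186707e-03,  4.12839306e-04]), 'joint_efforts': array([ 9.31478389e-04, -6.05240035e+01, -3.42070663e+01,  2.46232676e-04,
        9.28181049e-03, -1.42132501e-05]), 'eef_pos': array([222.79657789, 583.3935225 , 228.13240544]), 'tcp_rot': array([-3.14012523e+00,  2.49051863e-05,  2.77684313e+00]), 'contact_force': array([ 0.05236579,  0.21828267, -0.50407688]), 'wrist_torque': array([-0.03245489, -0.0103223 , -0.01097985]), 'grasp_force': 0.0, 'opening': 1.0044099533085165}
top {'fx': 459.194, 'fy': 459.194, 'cx': 278.039, 'cy': 205.919, 'pose': [[0.026, -0.995, 0.092, 482.343], [-1.0, -0.026, 0.001, 10.994], [0.001, -0.092, -0.996, 1330.671], [0.0, 0.0, 0.0, 1.0]]}
red_timer [(0.76, [308.0, 200.0, 335.0, 226.0]), (0.6, [286.0, 233.0, 308.0, 260.0])]
yellow_timer [(0.81, [353.0, 238.0, 378.0, 263.0]), (0.37, [188.0, 229.0, 205.0, 251.0])]
blue_tim
[... 812 characters left out ...]
(0.67, [225.0, 205.0, 245.0, 218.0])]
bottle [(0.74, [137.0, 104.0, 164.0, 185.0]), (0.62, [307.0, 285.0, 334.0, 307.0]), (0.6, [181.0, 98.0, 204.0, 176.0])]
tub [(0.71, [271.0, 182.0, 320.0, 213.0])]
jar [(0.69, [394.0, 280.0, 442.0, 337.0])]
{'fx': 350.59598377131044, 'fy': 350.59598377131044, 'cx': 277.4971832922255, 'cy': 210.0218729864457, 'hand_eye': array([[-6.63413418e-05, -9.52913916e-01, -3.03240935e-01,
         7.69685520e+01],
       [ 9.99999870e-01, -2.16664031e-04,  4.62077578e-04,
        -3.51702351e-01],
       [-5.06021557e-04, -3.03240865e-01,  9.52913806e-01,
        -1.45223479e+02],
       [ 0.00000000e+00,  0.00000000e+00,  0.00000000e+00,
         1.00000000e+00]])}
```

View pics/top0.png

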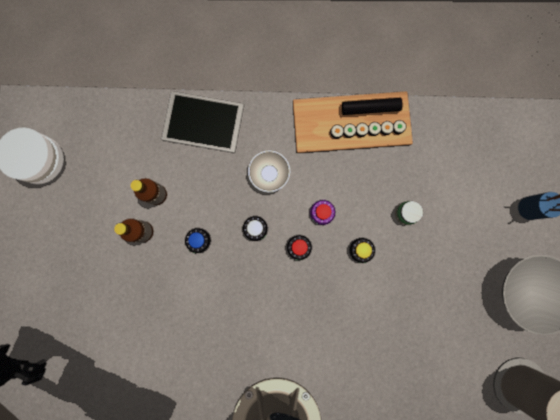

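View pics/side0.png

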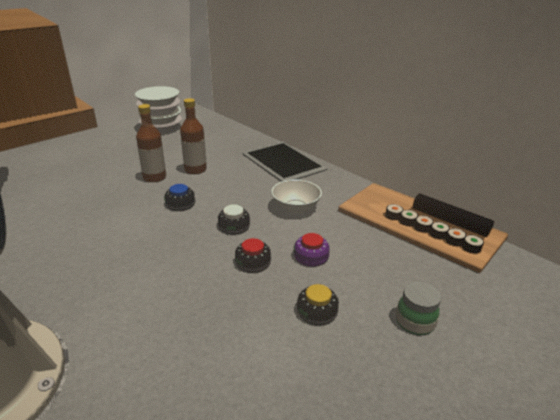

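```bash
cat > h.py <<'E'
from rig import r
import numpy as np,cv2
from scipy.spatial.transform import Rotation as R
def ray(n,u,v,z):
    c=r.camera_info(n)
    if n=="wrist":
        s=r.sense();T=np.eye(4);T[:3,:3]=R.from_euler("xyz",s["tcp_rot"]).as_matrix();T[:3,3]=s["eef_pos"];P=T@c["hand_eye"]
    else:P=np.array(c["pose"])
    d=P[:3,:3]@[(u-c["cx"])/c["fx"],(v-c["cy"])/c["fy"],1]
    return P[:3,3]+d*(z-P[2,3])/d[2]
def blob(n,img,box,pad=4):
    "centroids of the coloured key top in box: most saturated pixels"
    l,t,rr,b=[int(round(x)) for x in box];l-=pad;t-=pad;rr+=pad;b+=pad
    return img[t:b,l:rr],l,t
E
python3 - <<'E'
from h import *
B={"top":dict(red=[308,200,335,226],purple_or_white=[285,234,311,260],yellow=[353,238,378,263],blue=[184,225,210,252],white=[242,216,263,240],tub=[246,147,289,194],jar=[395,202,423,228]),
"side":dict(a=[237,238,270,274],b=[292,232,329,270],yellow=[295,287,339,326],blue=[164,186,194,212],white=[223,204,253,237],jar=[394,280,442,337])}
for n in B:
  img=cv2.imread(f"pics/{n}0.png")
  for k,b in B[n].items():
    u,v=(b[0]+b[2])/2,(b[1]+b[3])/2
    print(n,k,ray(n,u,v,23).round(),img[int(v),int(u)])
E
```

```text
top red [ 586. -112.   23.] [ 51  57 193]
top purple_or_white [488. -47.  23.] [ 52  58 192]
top yellow [ 483. -239.   23.] [ 80 200 198]
top blue [505. 240.  23.] [172  87  46]
top white [538.  83.  23.] [215 204 202]
top tub [705.  45.  23.] [220 204 202]
top jar [ 587. -362.   23.] [194 202 200]
side a [483. -62.  23.] [39 49 56]
side b [ 579. -125.   23.] [119  63 112]
side yellow [ 475. -239.   23.] [41 54 59]
side blue [492. 222.  23.] [43 45 48]
side white [539.  57.  23.] [65 72 77]
side jar [ 600. -358.   23.] [48 57 61]
```

The top view shows the black-bodied red timer at (299,247), yellow at (363,250), blue at (197,240) and white at (255,228). The purple decoy is at (322,212), and both bottles are on the left. The side view agrees: red (253,247), yellow (318,295), blue (179,190). Next I'll locate the key tops by colour in both views.

```bash
python3 - <<'E'
from h import *
S={"red":[(299,247),(253,246)],"yellow":[(363,250),(318,294)],"blue":[(197,240),(179,189)],"white":[(255,228),(233,212)]}
for k,px in S.items():
  for n,(u,v) in zip(("top","side"),px):
    img=cv2.imread(f"pics/{n}0.png")
    _,_,_,_=cv2.floodFill(img,(m:=np.zeros((422,562),np.uint8)),(u,v),0,(45,)*3,(45,)*3,8|cv2.FLOODFILL_FIXED_RANGE|cv2.FLOODFILL_MASK_ONLY|(255<<8))
    ys,xs=np.nonzero(m[1:-1,1:-1]);c=(xs.min()+xs.max())/2,(ys.min()+ys.max())/2
    print(k,n,len(xs),np.round(c,1),ray(n,*c,46).round(1), "w",np.ptp(xs)+1,np.ptp(ys)+1)
E
```

```text
red top 171 [299. 247.] [487.8 -49.   46. ] w 15 15
red side 232 [252.5 244.5] [486.6 -55.2  46. ] w 22 14
yellow top 159 [363.5 249.5] [ 485.5 -228.7   46. ] w 14 14
yellow side 348 [318.5 292.5] [ 482.9 -233.4   46. ] w 24 18
blue top 170 [196.  239.5] [501.3 238.8  46. ] w 15 14
blue side 135 [178. 188.] [498.4 232.7  46. ] w 19 9
white top 163 [254.5 227.5] [539.   76.7  46. ] w 14 14
white side 174 [233. 209.] [538.4  72.6  46. ] w 19 11
```

Call:
carry_out:
  delta_pos:
    - [-0.04,-0.042,0]
    - [-0.08,-0.083,0]
    - [-0.119,-0.125,0]
    - [-0.158,-0.167,0]
    - [-0.198,-0.208,0]
    - [-0.237,-0.25,0]
    - [-0.277,-0.292,0]
    - [-0.316,-0.333,0]
  rot:
    - [0,0,0]
    - [0,0,0]
    - [0,0,0]
    - [0,0,0]
    - [0,0,0]
    - [0,0,0]
    - [0,0,0]
    - [0,0,0]
  claw: 0
  grip_force: 20

```text
clock: 1.8
eef_pos: [400.0, 158.4, 229.3]
tcp_rot: [3.141, 0.001, 2.777]
contact_force: [1.7, -0.3, -0.0]
opening: 0.002
grasp_force: 0.0
```

Call:
carry_out:
  delta_pos:
    - [-0.04,-0.042,0.01]
    - [-0.08,-0.083,0.02]
    - [-0.119,-0.125,0.04]
    - [-0.158,-0.167,0.06]
    - [-0.158,-0.167,0.07]
    - [-0.158,-0.167,0.07]
    - [-0.158,-0.167,0.07]
    - [-0.158,-0.167,0.07]
  rot:
    - [0,0,0]
    - [0,0,0]
    - [0,0,0]
    - [0,0,0]
    - [0,0,0]
    - [0,0,0]
    - [0,0,0]
    - [0,0,0]

```text
clock: 2.8
eef_pos: [487.6, -51.3, 159.6]
tcp_rot: [3.141, 0.001, 2.779]
contact_force: [0.1, 0.4, -0.3]
opening: 0.004
grasp_force: 0.0
```

```bash
python3 - <<'E'
from h import *
s=r.sense();print(r.tips_ahead,s["clock"],s["eef_pos"],s["tcp_rot"],s["contact_force"],s["opening"])
img=r.grab_frame("wrist");cv2.imwrite("pics/w1.png",img)
print([(round(d["p"],2),np.round(d["box"])) for d in r.recognise("red_timer","wrist")])
print([(round(d["p"],2),np.round(d["box"]),ray("wrist",(d["box"][0]+d["box"][2])/2,(d["box"][1]+d["box"][3])/2,46)) for d in r.recognise("red_top","wrist")])
hsv=cv2.cvtColor(img,cv2.COLOR_BGR2HSV)
m=(((hsv[...,0]<8)|(hsv[...,0]>172))&(hsv[...,1]>130)&(hsv[...,2]>90)).astype(np.uint8)
n,l,st,c=cv2.connectedComponentsWithStats(m)
for i in range(1,n):
  if st[i,4]>300: print(st[i],ray("wrist",st[i,0]+st[i,2]/2,st[i,1]+st[i,3]/2,46))
E
```

```text
25.0 2.8 [487.60478626 -51.31308086 159.61670906] [3.14123942e+00 1.11197117e-03 2.77853925e+00] [ 0.0716696   0.36571088 -0.30179523] 0.003943433187912041
[(0.78, array([211., 278., 245., 325.])), (0.61, array([237., 152., 324., 242.]))]
[(0.79, array([252., 174., 305., 231.]), array([487.06965492, -51.21070962,  46.        ]))]
[ 250  178   57   55 2443] [489.41955884 -51.8148281   46.        ]
```

View pics/w1.png

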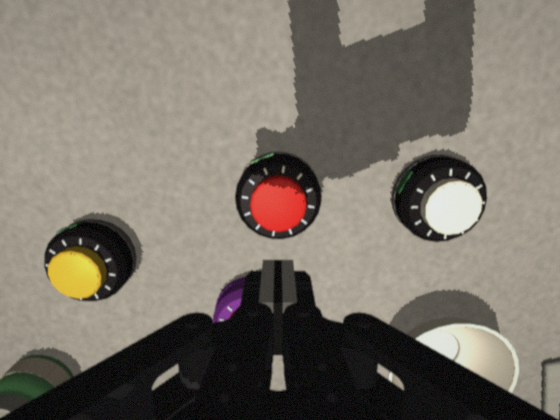

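The red key is at (278,205), which maps to (489,-52), so it's under the tool. I'll descend to just above it.

Call:
carry_out:
  delta_pos:
    - [0,0,0.03]
    - [0,0,0.055]
    - [0,0,0.075]
    - [0,0,0.08]
    - [0,0,0.08]
    - [0,0,0.08]
  rot:
    - [0,0,0]
    - [0,0,0]
    - [0,0,0]
    - [0,0,0]
    - [0,0,0]
    - [0,0,0]

```text
clock: 3.7
eef_pos: [488.1, -52.3, 79.7]
tcp_rot: [3.141, 0.001, 2.777]
contact_force: [0.1, 0.3, 0.2]
opening: -0.001
grasp_force: 0.0
```

Call:
carry_out:
  delta_pos:
    - [0,0,0.002]
    - [0,0,0.004]
    - [0,0,0.006]
    - [0,0,0.008]
    - [0,0,0.01]
    - [0,0,0.011]
    - [0,0,0.011]
  rot:
    - [0,0,0]
    - [0,0,0]
    - [0,0,0]
    - [0,0,0]
    - [0,0,0]
    - [0,0,0]
    - [0,0,0]

```text
clock: 4.58
eef_pos: [487.3, -52.3, 67.8]
tcp_rot: [-3.142, -0.0, 2.777]
contact_force: [-0.0, -0.6, 0.4]
opening: 0.001
grasp_force: 0.0
```

Call:
carry_out:
  delta_pos:
    - [0,0,0.001]
    - [0,0,0.002]
    - [0,0,0.003]
    - [0,0,0.003]
  rot:
    - [0,0,0]
    - [0,0,0]
    - [0,0,0]
    - [0,0,0]

```text
clock: 5.08
eef_pos: [487.3, -52.3, 64.8]
tcp_rot: [-3.142, -0.0, 2.777]
contact_force: [0.8, 0.9, -0.1]
opening: -0.0
grasp_force: 0.0
```

```bash
python3 - <<'E'
from h import *
cv2.imwrite("pics/w2.png",np.vstack([r.grab_frame("wrist")[100:400,100:460],cv2.resize(r.grab_frame("side")[210:290,205:301],(360,300))]))
E
```

```text
(no output)
```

View pics/w2.png

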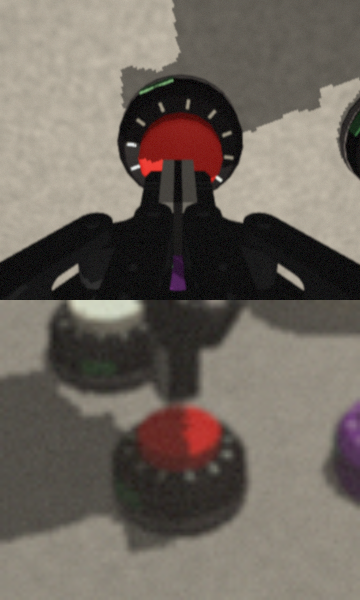

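The tip is still several mm above the key, which isn't pressed, so the shut tips reach less far than I assumed. I'll continue in small steps.

Call:
carry_out:
  delta_pos:
    - [0,0,0.001]
    - [0,0,0.002]
    - [0,0,0.003]
    - [0,0,0.004]
    - [0,0,0.004]
  rot:
    - [0,0,0]
    - [0,0,0]
    - [0,0,0]
    - [0,0,0]
    - [0,0,0]

```text
clock: 5.8
eef_pos: [487.3, -52.3, 60.8]
tcp_rot: [-3.142, -0.0, 2.777]
contact_force: [0.7, -0.3, -0.8]
opening: -0.004
grasp_force: 0.0
```

Call:
carry_out:
  delta_pos:
    - [0,0,0.001]
    - [0,0,0.002]
    - [0,0,0.003]
    - [0,0,0.003]
  rot:
    - [0,0,0]
    - [0,0,0]
    - [0,0,0]
    - [0,0,0]

```text
clock: 6.3
eef_pos: [487.3, -52.3, 57.8]
tcp_rot: [-3.142, -0.0, 2.777]
contact_force: [-0.1, 0.3, -0.5]
opening: 0.003
grasp_force: 0.0
```

```bash
python3 - <<'E'
from h import *
cv2.imwrite("pics/w3.png",np.vstack([r.grab_frame("wrist")[100:400,100:460],cv2.resize(r.grab_frame("side")[210:290,205:301],(360,300))]))
E
```

```text
(no output)
```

View pics/w3.png

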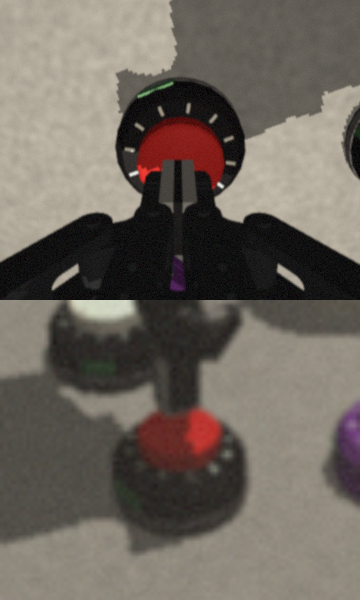

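Side view: the tip at about crop (178,410) is still above the key top. Wrist view: the key is centred under the tool axis. No contact force yet, so I keep stepping down.

Call:
carry_out:
  delta_pos:
    - [0,0,0.001]
    - [0,0,0.002]
    - [0,0,0.003]
    - [0,0,0.004]
  rot:
    - [0,0,0]
    - [0,0,0]
    - [0,0,0]
    - [0,0,0]

```text
clock: 6.9
eef_pos: [487.4, -52.3, 53.8]
tcp_rot: [3.142, -0.0, 2.777]
contact_force: [-0.0, 0.0, -1.1]
opening: 0.002
grasp_force: 0.0
```

Call:
carry_out:
  delta_pos:
    - [0,0,0.001]
    - [0,0,0.002]
    - [0,0,0.003]
  rot:
    - [0,0,0]
    - [0,0,0]
    - [0,0,0]

```text
clock: 7.28
eef_pos: [487.4, -52.3, 50.8]
tcp_rot: [-3.142, -0.0, 2.777]
contact_force: [0.7, 0.1, 0.6]
opening: 0.0
grasp_force: 0.0
```

```bash
python3 - <<'E'
from h import *
s=r.sense();img=r.grab_frame("side")
c=r.camera_info("side");P=np.linalg.inv(np.array(c["pose"]))
for z in (60,50,46,42,38,30):
    q=P@np.r_[s["eef_pos"][:2],z,1];print(z,(c["fx"]*q[0]/q[2]+c["cx"]).round(1),(c["fy"]*q[1]/q[2]+c["cy"]).round(1))
print(s["eef_pos"],s["contact_force"])
cv2.imwrite("pics/w4.png",np.hstack([cv2.resize(img[200:290,205:301],(384,360)),cv2.resize(r.grab_frame("wrist")[130:330,170:390],(396,360))]))
E
```

```text
60 251.7 237.9
50 251.8 242.0
46 251.9 243.7
42 251.9 245.3
38 251.9 246.9
30 252.0 250.2
[487.39723648 -52.33353665  50.81442802] [0.71295183 0.11612972 0.62871917]
```

View pics/w4.png

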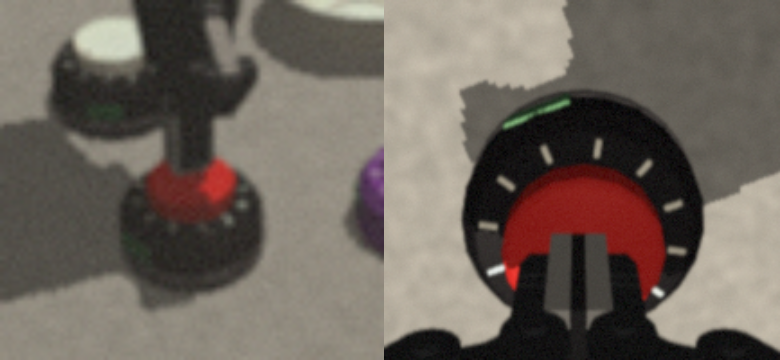

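Call:
carry_out:
  delta_pos:
    - [0,0,0.001]
    - [0,0,0.002]
    - [0,0,0.002]
  rot:
    - [0,0,0]
    - [0,0,0]
    - [0,0,0]

```text
clock: 7.75
eef_pos: [487.3, -52.3, 48.8]
tcp_rot: [-3.142, -0.0, 2.777]
contact_force: [-0.6, 0.3, 0.2]
opening: -0.001
grasp_force: 0.0
```

Call:
carry_out:
  delta_pos:
    - [0,0,0.001]
    - [0,0,0.002]
    - [0,0,0.002]
  rot:
    - [0,0,0]
    - [0,0,0]
    - [0,0,0]

```text
clock: 8.12
eef_pos: [487.3, -52.3, 46.8]
tcp_rot: [-3.142, -0.0, 2.777]
contact_force: [0.5, 0.2, -0.1]
opening: 0.001
grasp_force: 0.0
```

Call:
carry_out:
  delta_pos:
    - [0,0,0.001]
    - [0,0,0.002]
    - [0,0,0.002]
  rot:
    - [0,0,0]
    - [0,0,0]
    - [0,0,0]

```text
clock: 8.5
eef_pos: [487.3, -52.3, 44.8]
tcp_rot: [-3.142, -0.0, 2.777]
contact_force: [0.6, 0.5, -0.0]
opening: 0.002
grasp_force: 0.0
```

Call:
carry_out:
  delta_pos:
    - [0,0,0.001]
    - [0,0,0.002]
    - [0,0,0.002]
  rot:
    - [0,0,0]
    - [0,0,0]
    - [0,0,0]

```text
clock: 8.88
eef_pos: [487.4, -52.3, 42.8]
tcp_rot: [3.142, 0.0, 2.777]
contact_force: [0.7, 0.0, 0.2]
opening: -0.003
grasp_force: 0.1
```

```bash
python3 - <<'E'
from h import *
img=r.grab_frame("side")
s=r.sense();print(s["contact_force"],s["wrist_torque"],s["joint_efforts"])
cv2.imwrite("pics/w5.png",np.hstack([cv2.resize(img[200:290,205:301],(384,360),interpolation=2),cv2.resize(r.grab_frame("wrist")[130:330,170:390],(396,360))]))
E
```

```text
[ 0.05804467  0.39041791 -0.21459934] [-0.0192424  -0.00700073 -0.01097082] [ 1.06883366e-03 -5.15379953e+01 -2.06040251e+01 -1.53838823e-04
  3.10104748e-02 -3.93845391e-05]
```

View pics/w5.png

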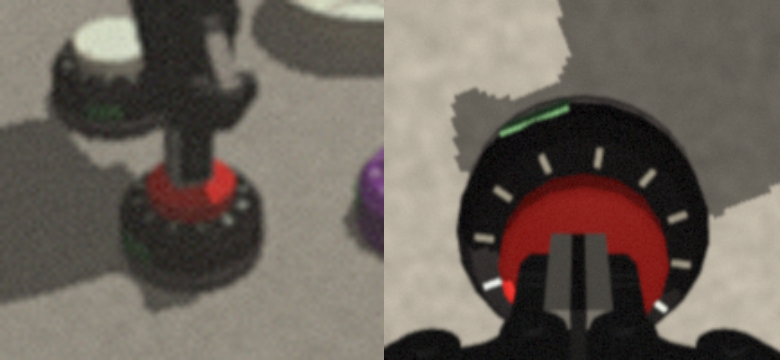

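```bash
cat > k.py <<'E'
from h import *
def prof(img,cols):
    h=cv2.cvtColor(img,cv2.COLOR_BGR2HSV);m=((h[...,0]<10)|(h[...,0]>170))&(h[...,1]>120)&(h[...,2]>60)
    return [(int(np.nonzero(m[230:262,c])[0].min()+230),int(np.nonzero(m[230:262,c])[0].max()+230)) for c in cols if m[230:262,c].any()]
E
python3 - <<'E'
from k import *
a=cv2.imread("pics/side0.png");b=r.grab_frame("side")
C=list(range(241,265));print(prof(a,C));print(prof(b,C))
E
```

```text
[(244, 245), (243, 248), (242, 251), (241, 251), (240, 252), (240, 253), (239, 253), (239, 253), (239, 253), (239, 254), (238, 254), (238, 254), (238, 254), (238, 254), (239, 254), (239, 254), (239, 254), (239, 253), (240, 252), (240, 252), (241, 251), (242, 250), (243, 248)]
[(244, 249), (243, 251), (242, 252), (242, 252), (244, 253), (246, 253), (247, 253), (247, 254), (248, 254), (247, 255), (247, 254), (247, 254), (247, 254), (246, 254), (245, 254), (244, 254), (240, 254), (240, 253), (241, 252), (241, 251), (242, 251), (243, 249), (245, 245)]
```

Call:
carry_out:
  delta_pos:
    - [0,0,0.001]
    - [0,0,0.002]
    - [0,0,0.002]
  rot:
    - [0,0,0]
    - [0,0,0]
    - [0,0,0]

```text
clock: 9.4
eef_pos: [487.4, -52.3, 40.8]
tcp_rot: [3.142, 0.0, 2.777]
contact_force: [-0.8, 0.3, 0.0]
opening: -0.001
grasp_force: 0.3
```

```bash
python3 - <<'E'
from k import *
b=r.grab_frame("side")
C=list(range(241,265));print(prof(b,C))
E
```

```text
[(244, 250), (243, 251), (243, 252), (242, 252), (244, 253), (246, 253), (248, 254), (248, 254), (248, 254), (248, 254), (248, 254), (248, 254), (247, 254), (247, 253), (246, 253), (246, 254), (241, 253), (241, 253), (241, 252), (242, 251), (243, 250), (244, 249), (245, 245)]
```

The key's rim has dropped about 1 to 2 px in the side view, so it's being pressed. The tip is close to TCP height. I'll go on to the stop.

Call:
carry_out:
  delta_pos:
    - [0,0,0.001]
    - [0,0,0.002]
    - [0,0,0.002]
  rot:
    - [0,0,0]
    - [0,0,0]
    - [0,0,0]

```text
clock: 9.82
eef_pos: [487.4, -52.3, 38.8]
tcp_rot: [-3.142, -0.0, 2.777]
contact_force: [0.1, -0.0, 0.1]
opening: 0.001
grasp_force: 0.1
```

Call:
carry_out:
  delta_pos:
    - [0,0,0.0005]
    - [0,0,0.001]
    - [0,0,0.001]
  rot:
    - [0,0,0]
    - [0,0,0]
    - [0,0,0]

```text
clock: 10.2
eef_pos: [487.4, -52.3, 37.9]
tcp_rot: [3.142, 0.0, 2.777]
contact_force: [-1.7, -0.3, 0.3]
opening: 0.0
grasp_force: 0.7
```

```bash
python3 - <<'E'
from k import *
b=r.grab_frame("side")
C=list(range(241,265));print(prof(b,C)); s=r.sense();print(s["contact_force"],s["grasp_force"],s["opening"])
E
```

```text
[(245, 250), (244, 251), (243, 252), (243, 253), (245, 253), (248, 254), (249, 254), (250, 254), (250, 254), (249, 255), (249, 255), (249, 254), (249, 254), (248, 254), (247, 254), (247, 253), (242, 254), (242, 253), (242, 252), (243, 252), (244, 251), (245, 250)]
[ 0.12328807 -0.28287143  1.20365959] 0.5996213760226965 -0.004573844016217851
```

Call:
carry_out:
  delta_pos:
    - [0,0,0.0005]
    - [0,0,0.001]
    - [0,0,0.001]
  rot:
    - [0,0,0]
    - [0,0,0]
    - [0,0,0]

```text
clock: 10.62
eef_pos: [487.4, -52.3, 36.8]
tcp_rot: [3.142, 0.0, 2.777]
contact_force: [-1.0, -0.2, 1.0]
opening: 0.001
grasp_force: 0.7
```

Call:
carry_out:
  delta_pos:
    - [0,0,0.0005]
    - [0,0,0.0005]
  rot:
    - [0,0,0]
    - [0,0,0]

```text
clock: 10.88
eef_pos: [487.4, -52.3, 36.3]
tcp_rot: [-3.142, -0.0, 2.777]
contact_force: [0.8, 0.1, 0.9]
opening: -0.001
grasp_force: 0.7
```

```bash
python3 - <<'E'
from k import *
b=r.grab_frame("side")
C=list(range(241,265));print(prof(b,C)); s=r.sense();print(s["contact_force"],s["grasp_force"],s["eef_pos"])
E
```

```text
[(248, 248), (246, 250), (245, 252), (244, 252), (244, 253), (245, 253), (248, 254), (250, 254), (250, 254), (250, 254), (250, 255), (250, 255), (250, 255), (249, 254), (249, 254), (248, 254), (247, 254), (243, 254), (242, 253), (242, 252), (243, 252), (244, 251), (245, 250), (248, 248)]
[-0.1028456  -0.05189296  0.97313047] 0.6460207980126143 [487.39115259 -52.31746928  36.34032392]
```

Call:
carry_out:
  delta_pos:
    - [0,0,0.0005]
    - [0,0,0.001]
    - [0,0,0.001]
  rot:
    - [0,0,0]
    - [0,0,0]
    - [0,0,0]

```text
clock: 11.3
eef_pos: [487.4, -52.3, 35.4]
tcp_rot: [-3.142, -0.0, 2.777]
contact_force: [-1.2, 0.8, 1.5]
opening: -0.002
grasp_force: 1.2
```

Call:
carry_out:
  delta_pos:
    - [0,0,0.0005]
    - [0,0,0.001]
    - [0,0,0.001]
  rot:
    - [0,0,0]
    - [0,0,0]
    - [0,0,0]

```text
clock: 11.68
eef_pos: [487.4, -52.3, 34.6]
tcp_rot: [3.142, 0.0, 2.777]
contact_force: [-1.4, 0.5, 6.8]
opening: 0.001
grasp_force: 3.2
```

```bash
python3 - <<'E'
from k import *
b=r.grab_frame("side")
C=list(range(241,265));print(prof(b,C)); s=r.sense();print(s["contact_force"],s["grasp_force"],s["eef_pos"])
E
```

```text
[(246, 250), (245, 251), (244, 253), (244, 253), (246, 254), (249, 254), (250, 254), (251, 254), (251, 255), (251, 255), (250, 255), (250, 255), (250, 254), (250, 254), (249, 254), (248, 254), (243, 254), (243, 254), (243, 253), (244, 252), (245, 252), (245, 250)]
[-1.76511677 -0.66282572  6.99127102] 3.224066086113453 [487.43110899 -52.31783851  34.59252331]
```

The wrist force rose to 7 N at TCP z 34.6, so red is at its stop. Now I'll lift and move over yellow.

Call:
carry_out:
  delta_pos:
    - [0,0,-0.02]
    - [0,0,-0.06]
    - [-0.015,-0.042,-0.09]
    - [-0.031,-0.085,-0.09]
    - [-0.046,-0.127,-0.09]
    - [-0.061,-0.168,-0.08]
    - [-0.061,-0.168,-0.07]
    - [-0.061,-0.168,-0.07]
  rot:
    - [0,0,0]
    - [0,0,0]
    - [0,0,0]
    - [0,0,0]
    - [0,0,0]
    - [0,0,0]
    - [0,0,0]
    - [0,0,0]

```text
clock: 12.72
eef_pos: [483.4, -230.3, 103.3]
tcp_rot: [3.141, -0.003, 2.776]
contact_force: [-0.3, -0.2, -0.8]
opening: -0.003
grasp_force: 0.0
```

```bash
cat >> k.py <<'E'
def look(lo,hi,name):
    s=r.sense();print(s["clock"],s["eef_pos"],s["contact_force"])
    img=r.grab_frame("wrist");cv2.imwrite(f"pics/{name}.png",img)
    m=cv2.inRange(cv2.cvtColor(img,cv2.COLOR_BGR2HSV),(lo,110,60),(hi,255,255))
    n,l,st,c=cv2.connectedComponentsWithStats(m)
    for i in range(1,n):
        if st[i,4]>300: print(st[i],ray("wrist",st[i,0]+st[i,2]/2,st[i,1]+st[i,3]/2,46))
E
python3 - <<'E'
from k import *
look(18,35,"wy")
C=list(range(241,265));print(prof(r.grab_frame("side"),C))
E
```

```text
12.725 [ 483.43563752 -230.33999425  103.27678207] [-0.32470224 -0.17268569 -0.80079321]
[ 242  195   72   67 3800] [ 483.45675847 -229.84200284   46.        ]
[(247, 249), (245, 251), (244, 252), (243, 253), (243, 254), (242, 254), (242, 254), (242, 254), (242, 254), (242, 255), (241, 255), (241, 255), (241, 255), (241, 255), (241, 254), (242, 254), (242, 254), (242, 254), (242, 254), (243, 253), (244, 252), (245, 252), (245, 250)]
```

View pics/wy.png

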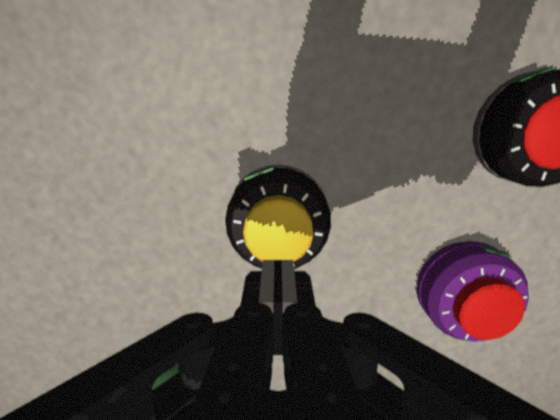

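Yellow is at (278,228), which maps to (483.5,-229.8), directly below the tool. Pressing to the same depth.

Call:
carry_out:
  delta_pos:
    - [0,0,0.025]
    - [0,0,0.045]
    - [0,0,0.055]
    - [0,0,0.058]
    - [0,0,0.058]
  rot:
    - [0,0,0]
    - [0,0,0]
    - [0,0,0]
    - [0,0,0]
    - [0,0,0]

```text
clock: 13.45
eef_pos: [484.8, -230.9, 46.8]
tcp_rot: [-3.142, 0.001, 2.777]
contact_force: [0.9, -0.2, -0.0]
opening: -0.002
grasp_force: 0.0
```

Call:
carry_out:
  delta_pos:
    - [0,0,0.0015]
    - [0,0,0.003]
    - [0,0,0.0045]
    - [0,0,0.006]
    - [0,0,0.0075]
    - [0,0,0.0085]
    - [0,0,0.0095]
    - [0,0,0.01]
  rot:
    - [0,0,0]
    - [0,0,0]
    - [0,0,0]
    - [0,0,0]
    - [0,0,0]
    - [0,0,0]
    - [0,0,0]
    - [0,0,0]

```text
clock: 14.45
eef_pos: [484.7, -231.2, 36.4]
tcp_rot: [-3.142, 0.001, 2.777]
contact_force: [1.9, -1.5, 2.8]
opening: 0.003
grasp_force: 1.3
```

Call:
carry_out:
  delta_pos:
    - [0,0,0.0005]
    - [0,0,0.001]
    - [0,0,0.0015]
    - [0,0,0.0015]
  rot:
    - [0,0,0]
    - [0,0,0]
    - [0,0,0]
    - [0,0,0]

```text
clock: 14.95
eef_pos: [484.7, -231.2, 35.1]
tcp_rot: [-3.142, 0.001, 2.777]
contact_force: [1.1, -0.4, 4.4]
opening: 0.001
grasp_force: 2.2
```

Call:
carry_out:
  delta_pos:
    - [0,0,0.0005]
    - [0,0,0.0007]
    - [0,0,0.0007]
  rot:
    - [0,0,0]
    - [0,0,0]
    - [0,0,0]

```text
clock: 15.32
eef_pos: [484.7, -231.2, 34.6]
tcp_rot: [-3.142, 0.001, 2.777]
contact_force: [0.3, -0.5, 8.3]
opening: 0.001
grasp_force: 3.9
```

Call:
carry_out:
  delta_pos:
    - [0,0,-0.03]
    - [0,0,-0.08]
    - [0.015,0.044,-0.1]
    - [0.033,0.096,-0.1]
    - [0.051,0.147,-0.1]
    - [0.068,0.198,-0.1]
    - [0.086,0.25,-0.1]
    - [0.104,0.301,-0.1]
  rot:
    - [0,0,0]
    - [0,0,0]
    - [0,0,0]
    - [0,0,0]
    - [0,0,0]
    - [0,0,0]
    - [0,0,0]
    - [0,0,0]

```text
clock: 16.32
eef_pos: [493.5, 88.9, 133.7]
tcp_rot: [-3.141, -0.002, 2.777]
contact_force: [1.2, -0.4, 0.4]
opening: -0.001
grasp_force: 0.0
```

Call:
carry_out:
  delta_pos:
    - [0.017,0.049,0]
    - [0.034,0.098,0]
    - [0.049,0.141,0.01]
    - [0.049,0.141,0.03]
    - [0.049,0.141,0.03]
    - [0.049,0.141,0.03]
  rot:
    - [0,0,0]
    - [0,0,0]
    - [0,0,0]
    - [0,0,0]
    - [0,0,0]
    - [0,0,0]

```text
clock: 17.08
eef_pos: [498.9, 235.9, 104.2]
tcp_rot: [-3.141, -0.001, 2.776]
contact_force: [-0.2, 0.5, 0.3]
opening: -0.001
grasp_force: 0.0
```

```bash
python3 - <<'E'
from k import *
look(100,125,"wb")
# yellow key travel: rim rows in side view before / after
for im in (cv2.imread("pics/side0.png"),r.grab_frame("side")):
    m=cv2.inRange(cv2.cvtColor(im,cv2.COLOR_BGR2HSV),(15,120,60),(35,255,255))[275:315,300:340]
    ys,xs=np.nonzero(m);print([int(ys[xs==c].min()+275) for c in range(8,28) if (xs==c).any()],xs.min()+300,xs.max()+300)
E
```

```text
17.075 [498.85330153 235.8952573  104.24711456] [-0.20427684  0.47821883  0.252877  ]
[ 247  195   71   67 3674] [500.22362656 238.645169    46.        ]
[287, 287, 286, 286, 285, 285, 285, 284, 284, 284, 284, 284, 284, 285, 285, 285, 286, 286, 287, 287] 305 331
[290, 289, 288, 288, 288, 288, 288, 287, 287, 287, 287, 287, 288, 288, 288, 288, 288, 289, 289, 291] 305 331
```

Yellow's rim dropped 3 px with 8 N at the stop, so it's down. Blue is within 3 mm of the tool; I'll correct and press.

Call:
carry_out:
  delta_pos:
    - [0,0.003,0.025]
    - [0,0.003,0.045]
    - [0,0.003,0.055]
    - [0,0.003,0.058]
    - [0,0.003,0.058]
  rot:
    - [0,0,0]
    - [0,0,0]
    - [0,0,0]
    - [0,0,0]
    - [0,0,0]

```text
clock: 17.8
eef_pos: [500.7, 239.3, 46.7]
tcp_rot: [3.141, 0.0, 2.777]
contact_force: [-0.3, 0.4, 0.0]
opening: 0.004
grasp_force: 0.0
```

Call:
carry_out:
  delta_pos:
    - [0,0,0.0015]
    - [0,0,0.003]
    - [0,0,0.0045]
    - [0,0,0.006]
    - [0,0,0.0075]
    - [0,0,0.0085]
    - [0,0,0.0095]
    - [0,0,0.01]
  rot:
    - [0,0,0]
    - [0,0,0]
    - [0,0,0]
    - [0,0,0]
    - [0,0,0]
    - [0,0,0]
    - [0,0,0]
    - [0,0,0]

```text
clock: 18.8
eef_pos: [500.5, 239.4, 36.2]
tcp_rot: [3.141, 0.0, 2.777]
contact_force: [1.2, 0.6, 2.5]
opening: -0.001
grasp_force: 1.3
```

Call:
carry_out:
  delta_pos:
    - [0,0,0.0005]
    - [0,0,0.001]
    - [0,0,0.0015]
    - [0,0,0.0015]
  rot:
    - [0,0,0]
    - [0,0,0]
    - [0,0,0]
    - [0,0,0]

```text
clock: 19.3
eef_pos: [500.6, 239.4, 34.9]
tcp_rot: [3.141, 0.0, 2.777]
contact_force: [1.2, -0.1, 5.0]
opening: -0.003
grasp_force: 2.5
```

Call:
carry_out:
  delta_pos:
    - [0,0,0.0005]
    - [0,0,0.0007]
    - [0,0,0.0007]
  rot:
    - [0,0,0]
    - [0,0,0]
    - [0,0,0]

```text
clock: 19.68
eef_pos: [500.6, 239.4, 34.5]
tcp_rot: [3.141, 0.0, 2.777]
contact_force: [0.9, 0.2, 8.9]
opening: 0.002
grasp_force: 4.2
```

Call:
carry_out:
  delta_pos:
    - [0,0,-0.02]
    - [0,0,-0.06]
    - [0,0,-0.1]
    - [0,0,-0.13]
    - [0,0,-0.13]
    - [0,0,-0.13]
    - [0,0,-0.13]
  rot:
    - [0,0,0]
    - [0,0,0]
    - [0,0,0]
    - [0,0,0]
    - [0,0,0]
    - [0,0,0]
    - [0,0,0]

```text
clock: 20.55
eef_pos: [499.3, 238.8, 162.5]
tcp_rot: [-3.14, -0.002, 2.777]
contact_force: [1.0, -0.1, -0.1]
opening: 0.002
grasp_force: 0.0
```

```bash
python3 - <<'E'
from k import *
a=cv2.imread("pics/side0.png");b=r.grab_frame("side")
for im in(a,b):
    m=cv2.inRange(cv2.cvtColor(im,cv2.COLOR_BGR2HSV),(100,130,60),(125,255,255))[175:205,160:200]
    ys,xs=np.nonzero(m);print(len(xs),[int(ys[xs==c].min()+175) for c in range(40) if (xs==c).any()],xs.min()+160,xs.max()+160)
cv2.imwrite("pics/end.png",np.vstack([cv2.resize(i[90:340,120:460],(408,300)) for i in(a,b)]))
E
```

```text
119 [188, 187, 186, 186, 186, 185, 185, 185, 184, 184, 185, 185, 185, 185, 185, 186, 187, 188] 170 187
126 [192, 190, 189, 189, 188, 188, 188, 187, 187, 187, 187, 187, 187, 187, 188, 188, 188, 189] 170 187
```

View pics/end.png

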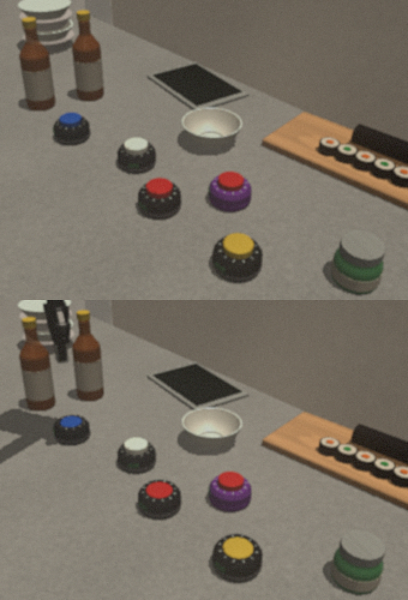

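Before/after: the red, yellow and blue keys are flush, white is still up, nothing else has moved, and the arm is clear.

```bash
python3 -c "from rig import r;print(r.sign_off())"
```

```text
the job is handed in; nothing more can be done
None
```

I pressed the red, yellow and blue keys fully down in that order and handed the job in. The last camera check showed white still up and nothing else moved; the sign-off returned no verdict.

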